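# Take out the next lens tray and shut the dust box

## Task

Lift the top lens tray off the pile in the open dust box and set it down gently, upright and square, inside the empty yellow taped outline that is just a little bigger than the tray. Then fold the box's hinged cover all the way down, without slamming it, so that the two trays left in the box are covered. Keep the tray roughly level, and leave everything else on the bench where it is.

Things in the scene. Friction and masses are not known exactly. Their poses are not given: they have to be found in the camera images.
- tray_top: The top of three identical nested white trays in the box, the one to take out. 130 (own x) x 90 (y) x 38 mm high, walls 4 mm, 0.2 kg; origin: centre of underside, 73 mm up at the start. Inner floor 8 mm above origin. A solid divider 10 mm thick crosses it at x = 0 along y, its top 32 mm above origin: a good grip. Black lens cells fixed at |x| = 38 to 60 mm, 9 mm high; the floor between is clear.
- tray_middle: The middle tray, same as the top one, origin at the centre of its underside. Each tray has a foot 116 x 76 x 4 mm underneath that drops 4 mm into the mouth of the tray below (3 mm play), so the pile rises 34 mm per tray. Stays in the box.
- tray_bottom: The bottom tray, same as the others, standing on the box's floor; origin at the centre of its underside. Stays in the box.
- dust_box: Grey plastic open-topped box, fixed to the bench: 180 (own x) x 140 (own y) x 118 mm high, walls and floor 5 mm. Origin at the centre of its underside, z up. Holds the pile of trays. Its cover is hinged along the top of its +y side.
- cover (a joint): Angle of the box's flat grey cover (180 x 142 x 5 mm, 0.14 kg) about its hinge: 0 = shut flat on the box, 1.57 = standing straight up, more = leaning outwards away from the box (stops at 2.5). The stiff hinge holds it where it is left; about 2 N at the free edge moves it.
- cover_hinge (a point): Point on the hinge line of the cover, at the middle of its length: at box x = 0, y = +70 mm, z = 118 mm. The hinge line runs along the box's x. When shut, the cover reaches from here 142 mm towards the box's -y, and its outer (upper) face is 5 mm above this point.
- cover_edge (a point): Middle of the free edge of the cover, half way through its thickness, 142 mm from the hinge.
- outline: Rectangle of 8 mm wide yellow tape stuck flat on the bench, the smallest on the bench and the only empty one of tray size: 160 (own x) x 120 (own y) mm inside the tape. Origin at its centre on the bench, z up.
- lens_a: Black lens barrel standing beside the outline, 42 mm across, 46 mm high; origin at the centre of its underside. Bystander.
- lens_b: A second such black lens barrel, at the back. Bystander.
- dish: White bowl, 64 mm across, 24 mm high, on the robot's side of the dust box; origin under its centre. Bystander.
- parts_tray: White four-compartment parts tray, 140 x 180 x 35 mm, at the back of the bench; origin under its centre. Bystander.
- fixture: Aluminium angle fixture, 90 x 60 x 62 mm, on the left; origin under its centre. Bystander.
- driver: Hand screwdriver lying on the right; origin about the middle of its length. Bystander.
- small_bin: Small red plastic bin, 70 x 60 x 35 mm, at the back left; origin under its centre. Bystander.
Not all that is in view belongs to the job. What is shaped like the tray_top but brown is not meant.

How it is judged:
By the outcome, as a careful person would: the job done as asked, in the order asked, and still so for the second after the job is handed in, with the robot touching nothing.
It also fails if it takes over 64 s, if anything falls off the work surface, if the arm or the gripper's body presses on something with over 40 N, if the wrist force passes 120 N, or if a joint passes its speed limit or range.

## Robot

A 7-joint arm with a two-finger parallel gripper is mounted at the origin on the work surface. World frame = base frame: x ahead of the robot, y to its left, z up, the work surface at z = 0. Lengths are in m, angles in degrees, forces in N, time in s.
With the tool pointing down it reaches from about 0.425 to 0.95 m from the base axis. Payload 16.7 kg.
Tool frame: the origin (TCP) lies between the finger pads; the fingertips stand 19 mm ahead of it and the grasp point (between the pads) is the TCP; z points along the fingers, y is the line along which they close (so a half turn about z gives the same grasp; the last joint's range is limited). The gripper opens to 94 mm and grips with 3 to 60 N. Pads are 16 mm wide; open, the fingers measure 119 mm over their backs; the gripper's body (75 mm by 177 mm) begins 78 mm behind the grasp point.
Start: joints at [-78.467, 24.414, 4.234, 92.017, -1.954, 63.644, -3.845], TCP at [0.232, 0.634, 0.224] pointing down, gripper open.
Joint ranges: [-163.25, 163.25], [-28.42, 122.38], [-70.27, 78.77], [12.13, 141.07], [-58.53, 238.53], [9.26, 117.41], [-156.51, 156.51]. Speed limits (degrees/s): [108.29, 108.29, 136.94, 136.94, 172.46, 172.46, 172.46].

## Interface

Orientations are given as [roll, pitch, yaw] about the fixed x, y, z axes, in that order (R = Rz(yaw) Ry(pitch) Rx(roll)).
In Python, from rig import robot, viewer, job gives the robot as it stands.
- The arm moves only by the shell command python3 -m crank 'ROWS' [OPENING]. ROWS is JSON, a list of rows, each a list of 2 entries, a list of its own where there are three numbers: the shift along the tool's x, y, z in units of 200 mm (1.0 is 200 mm), then the turn, a rotation vector about the tool's x, y, z in units of 45 degrees (1.0 is 45 degrees). In form: [[[dx, dy, dz], [wx, wy, wz]], ...]. A call has 1 to 10 rows; each row is the pose to reach, as a shift and turn from the pose commanded when the call began, along the tool's axes at that moment; what a row does not reach only later rows make up. A row lasts 1/12 s, in which the tool goes at most 41.7 mm and 7.16 degrees, less where a joint would pass 70% of its speed; a pose out of reach is approached as far as the arm can. A call with a number of a shift or a turn outside -1 to 1 is refused whole. A call with a gripper value outside its range is refused whole. OPENING is the finger opening in mm, from 0 to 94, set as the call begins (- or left out, the last holds). The fingers move at their own pace and stop on an object; the grip force is fixed at half the most. Time passes only in rows, so rows that repeat a pose let the fingers close. It gives the time, the measured TCP pose, the force, the opening and the grip force at its end, in the units of the state.
- robot.sense(): the state, without advancing time (a new reading comes with each control period).
- viewer.snapshot(name): name is "scene" or "top" or "wrist"; returns the picture (480x640x3 uint8, red, green, blue); there is no depth.
- viewer.calibration(name): a dict with "mtx" (3x3 intrinsics, pixels), "distortion" ([k1, k2, p1, p2, k3] as OpenCV has them; the pictures are not rectified), "xyz" and "attitude" of the camera in the world. Camera axes: x right, y down, z forward; pixel columns grow to the right and rows downward; lengths in m; the calibration is good to about 2 mm. A picture is of the moment at which its call begins: read the wrist's pose just before it. calibration takes no time and is no camera call; for the wrist camera it gives the pose at the moment of the call.
- job.job_done(): hands the job in; it is judged then, once.
Trained networks look in the newest picture that a camera, given by its name, has taken for a name from the list of things; names that differ only in an ending like _2 or _b are one class to them, and where a whole thing is asked for, a point or a joint stands for the part that bears it (a point fixed in the world has none). Each returns a list of dicts, best first, with "confidence" (0 to 1); they miss things now and then, are a little off and sometimes report something else, mostly with a low value. They report only what shows in the picture. A call takes as long as a camera call. They do not tell look-alikes from the thing itself.
- viewer.search_frame(target, camera): "centre" ([x, y, z] in m, in world coordinates, good to about 4 mm: the middle of the surface that is visible of it).
- viewer.outline_of(target, camera): "region" (480x640 bool, what is visible of it).
The state is a dict: "clock": time; "q": joint angles; "joint_velocities": joint speeds; "joint_efforts": joint torques, N m; "position": TCP position; "orientation": TCP orientation; "wrist_force": force on the tool from outside, world axes, zero at the start; "torque": the same for the moment, N m; "grip_width": finger opening in m; "gripper_force": force on a finger pad.
Only numpy, scipy, OpenCV 4.12 (cv2) and the standard library are available. Lean on these libraries where they do the work, as an engineer would, in place of code of your own. Each camera call takes 0.05 s, during which the arm holds its last target. There are 200 camera calls.

## Working session

There is one attempt and no reset: what is moved stays moved. The work goes in short steps, Python scripts to look and compute and a shell command to move; the robot and the scene stay as the last step left them, time stands still between calls to the robot, and variables do not carry over. Pictures are saved under pics/ and viewed, at most 10 in all, crops included, and the job is handed in when it is done.

```bash
mkdir -p pics
python3 - <<'E'
from rig import robot, viewer, job
import cv2,numpy as np
s=robot.sense()
print({k:np.round(s[k],3).tolist() for k in ('clock','position','orientation','wrist_force','grip_width')})
for n in('scene','top'):
    im=viewer.snapshot(n); cv2.imwrite(f'pics/{n}0.png',im[:,:,::-1])
    c=viewer.calibration(n); print(n,{k:np.round(v,4).tolist() for k,v in c.items()})
    for t in('tray_top','dust_box','outline','cover','lens_a','dish'):
        print(t,[(np.round(d['centre'],3).tolist(),round(d['confidence'],2)) for d in viewer.search_frame(t,n)])
E
```

```text
{'clock': 0.0, 'position': [0.232, 0.633, 0.224], 'orientation': [-179.928, 0.005, 159.897], 'wrist_force': [-0.41, 0.034, -0.009], 'grip_width': 0.094}
scene {'mtx': [[509.6873, 0.0, 312.4455], [0.0, 509.6873, 240.7278], [0.0, 0.0, 1.0]], 'distortion': [-0.0112, 0.0, 0.0, 0.0, 0.0], 'xyz': [0.9823, -0.647, 1.147], 'attitude': [-143.1491, -0.611, 34.531]}
tray_top [([0.281, -0.306, 0.019], 0.69), ([0.491, -0.144, 0.086], 0.59), ([0.296, 0.192, 0.02], 0.59), ([0.607, 0.432, 0.007], 0.29)]
dust_box [([0.47, -0.421, 0.021], 0.59), ([0.513, -0.083, 0.126], 0.56)]
outline [([0.569, 0.187, 0.003], 0.91)]
cover [([0.51, -0.049, 0.183], 0.9)]
lens_a [([0.73, -0.256, 0.048], 0.85), ([0.552, 0.271, 0.037], 0.76)]
dish [([0.327, -0.098, 0.024], 0.45)]
top {'mtx': [[587.8205, 0.0, 312.3442], [0.0, 587.8205, 235.7013], [0.0, 0.0, 1.0]], 'distortion': [0.0663, 0.0, 0.0, 0.0, 0.0], 'xyz': [0.3228, 0.0139, 1.4116], 'attitude': [-170.4906, -0.9744, -89.0945]}
tray_top [([0.285, -0.305, 0.006], 0.73), ([0.484, -0.147, 0.082], 0.65), ([0.307, 0.172, 0.005], 0.56)]
dust_box [([0.493, -0.082, 0.124], 0.62)]
outline [([0.535, 0.169, -0.002], 0.92)]
cover [([0.501, -0.054, 0.187], 0.88)]
lens_a [([0.72, -0.25, 0.042], 0.64), ([0.548, 0.278, 0.046], 0.59), ([0.43, -0.106, 0.029], 0.25)]
dish [([0.349, -0.101, 0.018], 0.7)]
```

View pics/scene0.png

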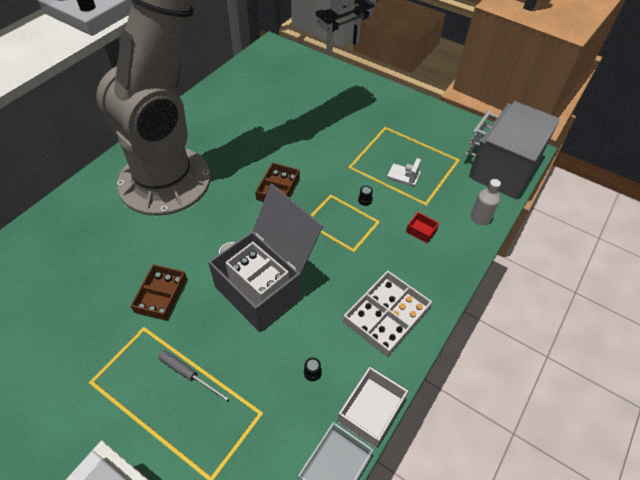

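View pics/top0.png

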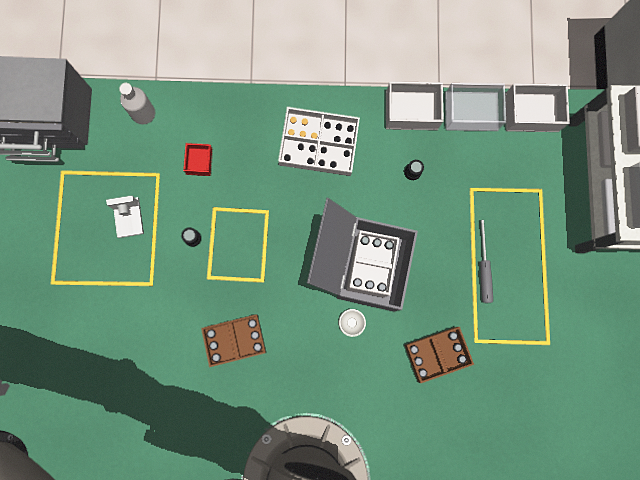

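The scene shows the box with its cover standing open towards +y. In the top view there are three tray-like things: a white one in the box at (373,263), and brown ones at (234,340) and (438,355). The white one in the box is the one meant, because the brown ones are excluded. The outline is the small empty one at (238,245). I'll confirm with one crop and measure.

```bash
cat > h.py <<'E'
import cv2,numpy as np
from rig import robot, viewer, job
from scipy.spatial.transform import Rotation as R
def cam(n):
    c=viewer.calibration(n); return np.array(c['mtx']),np.array(c['distortion']),np.array(c['xyz']),R.from_euler('xyz',c['attitude'],degrees=True).as_matrix()
def unproj(n,px,z):
    K,d,t,Rm=cam(n); u=cv2.undistortPoints(np.array(px,float).reshape(-1,1,2),K,d)[:,0]
    r=np.c_[u,np.ones(len(u))]@Rm.T; return t+r*((z-t[2])/r[:,2])[:,None]
def proj(n,P):
    K,d,t,Rm=cam(n); p=(np.array(P,float)-t)@Rm
    return cv2.projectPoints(p,np.zeros(3),np.zeros(3),K,d)[0][:,0]
def rect(n,px,z):
    P=unproj(n,px,z)[:,:2]; (c,s,a)=cv2.minAreaRect((P*1000).astype(np.float32)); return np.round(c,1),np.round(s,1),round(a,1)
E
python3 - <<'E'
from h import *
for n in('top','scene'):
    im=viewer.snapshot(n)
    hsv=cv2.cvtColor(im,cv2.COLOR_RGB2HSV); m=cv2.inRange(hsv,(20,120,120),(35,255,255))
    cs,h=cv2.findContours(m,cv2.RETR_CCOMP,cv2.CHAIN_APPROX_NONE)
    for c,hh in zip(cs,h[0]):
        if cv2.contourArea(c)>800: print(n,'tape',hh[3]>=0,*rect(n,c.reshape(-1,2),0))
    for t,z in(('tray_top',.111),('dust_box',.118)):
        for d in viewer.outline_of(t,n):
            g=d['region'].astype(np.uint8); p=cv2.findNonZero(g).reshape(-1,2)
            print(n,t,round(d['confidence'],2),p.mean(0).round(),len(p),*rect(n,p,z))
    x,y=(375,255) if n=='top' else (265,260)
    cv2.imwrite(f'pics/crop_{n}.png',cv2.resize(im[y-65:y+65,x-80:x+80,::-1],None,fx=4.5,fy=4.5,interpolation=cv2.INTER_CUBIC))
a=[cv2.imread(f'pics/crop_{n}.png') for n in('top','scene')]
E
```

```text
top tape False [536.2 173.7] [137.1 176.9] 87.9
top tape True [536.3 173.4] [124.5 164.6] 87.8
top tape False [ 499.3 -480. ] [176.6 376.4] 90.0
top tape True [ 499.5 -480. ] [164.2 364.4] 89.9
top tape False [571.1 490.3] [236.7 277.3] 89.9
top tape True [571.2 490.2] [224.  264.8] 89.9
top tray_top 0.83 [374. 263.] 2451 [ 483.5 -141.7] [ 94.1 133.7] 80.3
top tray_top 0.73 [233. 340.] 2358 [308.5 163.2] [ 86.2 127.5] 14.8
top tray_top 0.64 [438. 355.] 2374 [ 286.7 -282.1] [ 87.4 129.7] 20.2
top dust_box 0.7 [357. 256.] 5526 [ 499.7 -117.5] [218.1 214.9] 77.5
top dust_box 0.18 [191. 237.] 322 [532.6 265.7] [47.3 39.5] 64.4
scene tape False [ 499.2 -480.9] [376.6 176.6] 0.0
scene tape True [ 499.  -480.7] [362.9 163.1] 0.1
scene tape False [568.7 490.1] [277.  238.7] 0.1
scene tape True [568.7 490. ] [264.4 226.2] 0.1
scene tray_top 0.86 [158. 292.] 2022 [ 337.  -330.1] [ 99.3 135.7] 20.2
scene tray_top 0.69 [257. 271.] 2124 [ 490. -151.] [105.4 149.6] 79.9
scene tray_top 0.6 [278. 180.] 1016 [359.7 108.6] [ 98.8 149.5] 14.3
scene dust_box 0.98 [271. 256.] 6586 [492.7 -94.3] [242.5 395. ] 6.0
```

View pics/crop_top.png

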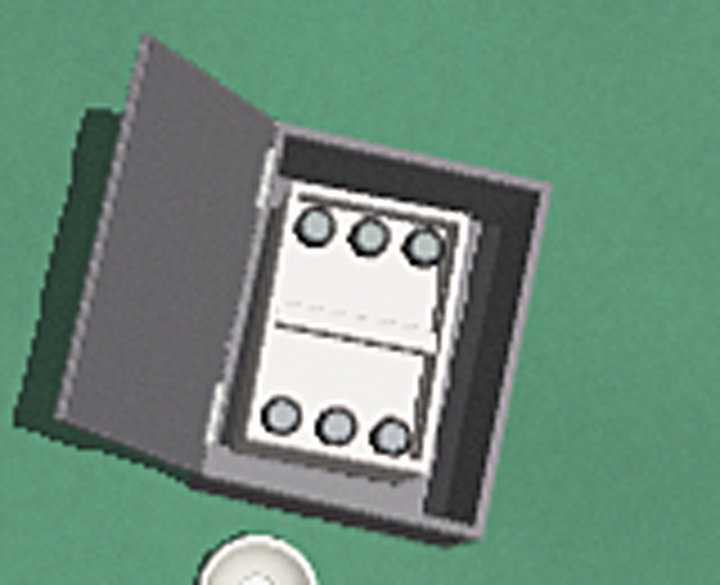

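View pics/crop_scene.png

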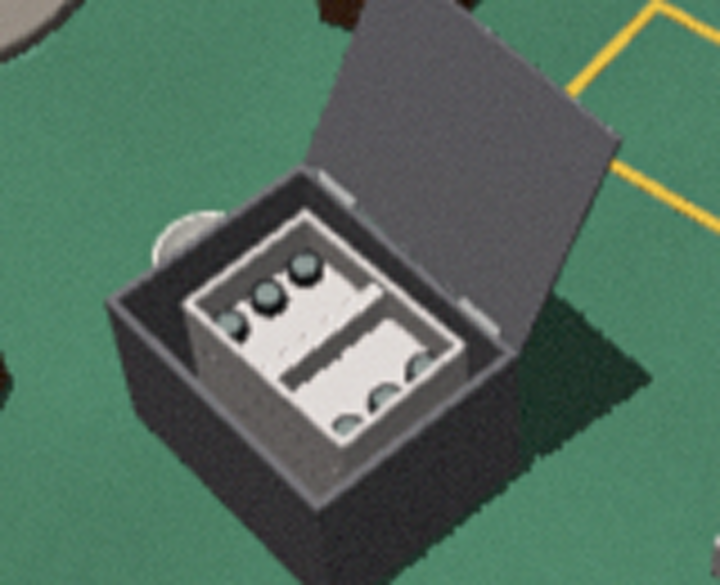

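The crops confirm the white tray with its divider and lens cells in the box. I'll read box rim, tray rim and cover corners from both crops and fit the poses.

Run:
```python
from h import *
from scipy.optimize import least_squares
T=lambda a:np.array(a)/4.5+[295,190]; S=lambda a:np.array(a)/4.5+[185,195]
# order: (+x,+y),(+x,-y),(-x,-y),(-x,+y)
sg=np.array([[1,1],[1,-1],[-1,-1],[-1,1]])
bt,bs=T([(280,125),(550,185),(475,538),(205,475)]),S([(517,350),(320,505),(108,300),(305,168)])
tt,ts=T([(290,180),(470,212),(428,470),(248,440)]),S([(465,345),(343,447),(183,302),(305,208)])
def pts(p,hx,hy,z): 
    c,s=np.cos(p[2]),np.sin(p[2]); q=sg*[hx,hy]
    return np.c_[q@np.array([[c,s],[-s,c]])+p[:2],np.full(4,z)]
def fit(a,b,hx,hy,z,nm):
    for use in((1,0),(0,1),(1,1)):
        f=lambda p:np.r_[use[0]*(proj('top',pts(p,hx,hy,z))-a).ravel(),use[1]*(proj('scene',pts(p,hx,hy,z))-b).ravel()]
        r=least_squares(f,[.49,-.14,-.17]); print(nm,use,r.x[:2].round(4),np.degrees(r.x[2]).round(1),'rms',np.sqrt(np.mean(r.fun**2)).round(2))
    return r.x
b=fit(bt,bs,.09,.07,.118,'box'); t=fit(tt,ts,.065,.045,.111,'tray')
c,s=np.cos(b[2]),np.sin(b[2]); M=np.array([[c,-s],[s,c]])
print('tray in box',(M.T@(t[:2]-b[:2])).round(4))
def cov(th): return np.array([np.r_[M@[sx*.09,.07-.142*np.cos(th)]+b[:2],.118+.142*np.sin(th)] for sx in(1,-1)])
f=lambda p:np.r_[(proj('top',cov(p[0]))-T([(148,35),(60,415)])).ravel(),(proj('scene',cov(p[0])[:1])-S([(620,140)])).ravel()]
r=least_squares(f,[1.8]);print('cover',np.degrees(r.x),r.fun.round(1),'edge',cov(r.x[0]).mean(0))
# outline with scene: predicted corners
```

```text
box (1, 0) [ 0.4813 -0.1531] -12.0 rms 0.53
box (0, 1) [ 0.4841 -0.1528] -11.4 rms 0.63
box (1, 1) [ 0.4825 -0.1528] -11.8 rms 0.94
tray (1, 0) [ 0.484  -0.1449] -9.1 rms 0.19
tray (0, 1) [ 0.4851 -0.1447] -9.8 rms 0.11
tray (1, 1) [ 0.4845 -0.1447] -9.4 rms 0.3
tray in box [0.0003 0.0083]
cover [120.05246569] [-0.1 -0.5 -0.   1.  -0.3 -0.7] edge [ 0.51126671 -0.01470254  0.24091054]
```

```bash
cat >> h.py <<'E'
def mat(rpy): return R.from_euler('xyz',rpy,degrees=True)
def plan(wps,start=None):
    """wps: (x,y,z,yaw[,roll,pitch]); prints the move entries from pose to pose"""
    s=robot.sense(); p,q=(np.array(s['position']),mat(s['orientation'])) if start is None else (np.array(start[:3]),mat([180,0,start[3]]))
    for w in wps:
        P=np.array(w[:3]); Q=mat([180,0,w[3]]) if len(w)==4 else w[4]
        print(w[:4],(q.inv().apply(P-p)/.2).round(3).tolist(),(np.degrees((q.inv()*Q).as_rotvec())/45).round(3).tolist()); p,q=P,Q
E
python3 -c "
from h import *
plan([(.36,.50,.30,125),(.47,.36,.32,100),(.50,.20,.32,85),(.50,.02,.32,80.6),(.4845,-.1447,.30,80.6)])"
```

```text
(0.36, 0.5, 0.3, 125) [-0.831, -0.408, -0.378] [-0.0, -0.0, 0.775]
(0.47, 0.36, 0.32, 100) [-0.889, 0.049, -0.1] [0.0, -0.0, 0.556]
(0.5, 0.2, 0.32, 85) [-0.814, 0.009, 0.0] [0.0, -0.0, 0.333]
(0.5, 0.02, 0.32, 80.6) [-0.897, 0.078, 0.0] [-0.0, -0.0, 0.098]
(0.4845, -0.1447, 0.3, 80.6) [-0.825, 0.058, 0.1] [0.0, 0.0, 0.0]
```

```bash
A='[[-0.83,-0.41,-0.38],[0,0,0.775]]'; unset A
python3 -m crank '[[[-0.83,-0.41,-0.38],[0,0,0.775]],[[-0.83,-0.41,-0.38],[0,0,0.775]],[[-0.83,-0.41,-0.38],[0,0,0.775]],[[-0.83,-0.41,-0.38],[0,0,0.775]],[[-0.83,-0.41,-0.38],[0,0,0.775]],[[-0.83,-0.41,-0.38],[0,0,0.775]],[[-0.83,-0.41,-0.38],[0,0,0.775]]]' 40
python3 -m crank '[[[-0.89,0.05,-0.1],[0,0,0.556]],[[-0.89,0.05,-0.1],[0,0,0.556]],[[-0.89,0.05,-0.1],[0,0,0.556]],[[-0.89,0.05,-0.1],[0,0,0.556]],[[-0.89,0.05,-0.1],[0,0,0.556]],[[-0.89,0.05,-0.1],[0,0,0.556]]]'
python3 -m crank '[[[-0.81,0.01,0],[0,0,0.333]],[[-0.81,0.01,0],[0,0,0.333]],[[-0.81,0.01,0],[0,0,0.333]],[[-0.81,0.01,0],[0,0,0.333]],[[-0.81,0.01,0],[0,0,0.333]],[[-0.81,0.01,0],[0,0,0.333]]]'
python3 -c "
from h import *
plan([(.50,.02,.32,80.6),(.4845,-.1447,.30,80.6)])"
```

```text
clock: 1.58
position: [0.3614, 0.4987, 0.3017]
orientation: [179.9, -0.0, 124.8]
wrist_force: [-1.5, 0.2, -0.6]
grip_width: 0.0507
gripper_force: 0.0
clock: 2.08
position: [0.472, 0.3572, 0.3207]
orientation: [180.0, 0.0, 99.8]
wrist_force: [0.2, 0.7, -0.4]
grip_width: 0.0397
gripper_force: 0.0
clock: 2.58
position: [0.4999, 0.2004, 0.3204]
orientation: [-180.0, -0.0, 85.0]
wrist_force: [-0.1, 0.4, 1.4]
grip_width: 0.0397
gripper_force: 0.0
(0.5, 0.02, 0.32, 80.6) [-0.899, 0.078, 0.002] [-0.0, -0.0, 0.099]
(0.4845, -0.1447, 0.3, 80.6) [-0.825, 0.058, 0.1] [0.0, 0.0, 0.0]
```

```bash
python3 -m crank '[[[-0.9,0.08,0],[0,0,0.1]],[[-0.9,0.08,0],[0,0,0.1]],[[-0.9,0.08,0],[0,0,0.1]],[[-0.9,0.08,0],[0,0,0.1]],[[-0.9,0.08,0],[0,0,0.1]],[[-0.9,0.08,0],[0,0,0.1]]]' >/dev/null
python3 -m crank '[[[-0.825,0.06,0.1],[0,0,0]],[[-0.825,0.06,0.1],[0,0,0]],[[-0.825,0.06,0.1],[0,0,0]],[[-0.825,0.06,0.1],[0,0,0]],[[-0.825,0.06,0.1],[0,0,0]],[[-0.825,0.06,0.1],[0,0,0]],[[-0.825,0.06,0.1],[0,0,0]]]'
python3 - <<'E'
from h import *
t=(.4845,-.1447,-9.4)
im=viewer.snapshot('wrist').copy()
a=np.radians(t[2]);M=np.array([[np.cos(a),-np.sin(a)],[np.sin(a),np.cos(a)]])
def dr(q,z,col):
    P=np.c_[np.array(q)@M.T+t[:2],np.full(len(q),z)]; cv2.polylines(im,[proj('wrist',P).round().astype(int)],True,col,1)
dr([(.065,.045),(.065,-.045),(-.065,-.045),(-.065,.045)],.111,(255,0,0)); dr([(.005,.041),(.005,-.041),(-.005,-.041),(-.005,.041)],.105,(0,0,255))
cv2.imwrite('pics/w1.png',im[:,:,::-1])
plan([(*t[:2],.15,80.6),(*t[:2],.104,80.6)])
E
```

```text
clock: 3.67
position: [0.486, -0.1424, 0.3002]
orientation: [-180.0, 0.0, 80.7]
wrist_force: [-0.5, 0.3, 0.5]
grip_width: 0.0403
gripper_force: 0.0
(0.4845, -0.1447, 0.15, 80.6) [-0.013, -0.005, 0.751] [-0.001, 0.0, 0.003]
(0.4845, -0.1447, 0.104, 80.6) [0.0, -0.0, 0.23] [0.0, 0.0, 0.0]
```

View pics/w1.png

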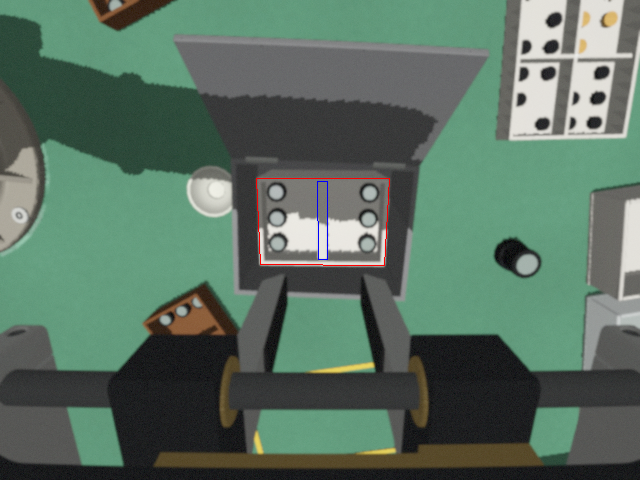

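The wrist view shows the fitted rim (red, 257–390 × 178–265) and the divider (blue, x≈322) lying right on the tray. The fingers straddle along tray x, so I'm descending.

```bash
python3 -m crank '[[[-0.01,-0.005,0.15],[0,0,0]],[[-0.01,-0.005,0.3],[0,0,0]],[[-0.01,-0.005,0.45],[0,0,0]],[[-0.01,-0.005,0.6],[0,0,0]],[[-0.01,-0.005,0.75],[0,0,0]],[[-0.01,-0.005,0.75],[0,0,0]],[[-0.01,-0.005,0.75],[0,0,0]]]'
python3 -c "
from h import *
plan([(.4845,-.1447,.105,80.6)])"
```

```text
clock: 4.3
position: [0.4836, -0.1453, 0.15]
orientation: [-179.8, 0.1, 80.6]
wrist_force: [0.7, 0.1, 0.9]
grip_width: 0.0402
gripper_force: 0.0
(0.4845, -0.1447, 0.105, 80.6) [0.004, 0.005, 0.225] [-0.004, 0.001, 0.001]
```

```bash
python3 -m crank '[[[0,0,0.08],[0,0,0]],[[0,0,0.15],[0,0,0]],[[0,0,0.2],[0,0,0]],[[0,0,0.225],[0,0,0]],[[0,0,0.225],[0,0,0]],[[0,0,0.225],[0,0,0]]]'
python3 -m crank '[[[0,0,0],[0,0,0]],[[0,0,0],[0,0,0]],[[0,0,0],[0,0,0]],[[0,0,0],[0,0,0]],[[0,0,0],[0,0,0]],[[0,0,0],[0,0,0]],[[0,0,0],[0,0,0]],[[0,0,0],[0,0,0]]]' 5
```

```text
clock: 4.8
position: [0.4843, -0.1466, 0.1063]
orientation: [180.0, -0.0, 80.5]
wrist_force: [0.6, -0.7, -0.2]
grip_width: 0.0403
gripper_force: 0.0
clock: 5.47
position: [0.4839, -0.1466, 0.1057]
orientation: [180.0, -0.0, 80.5]
wrist_force: [-1.5, 0.7, 5.8]
grip_width: 0.01
gripper_force: 30.0
```

```bash
python3 -m crank '[[[0,0,-0.02],[0,0,0]],[[0,0,-0.05],[0,0,0]],[[0,0,-0.1],[0,0,0]],[[0,0,-0.15],[0,0,0]],[[0,0,-0.22],[0,0,0]],[[0,0,-0.3],[0,0,0]],[[0,0,-0.38],[0,0,0]],[[0,0,-0.45],[0,0,0]],[[0,0,-0.5],[0,0,0]],[[0,0,-0.5],[0,0,0]]]'
python3 -m crank '[[[0,0,-0.05],[0,0,0]],[[0,0,-0.13],[0,0,0]],[[0,0,-0.22],[0,0,0]],[[0,0,-0.32],[0,0,0]],[[0,0,-0.42],[0,0,0]],[[0,0,-0.52],[0,0,0]],[[0,0,-0.6],[0,0,0]],[[0,0,-0.65],[0,0,0]],[[0,0,-0.65],[0,0,0]],[[0,0,-0.65],[0,0,0]]]'
python3 - <<'E'
from h import *
a=viewer.snapshot('scene');b=viewer.snapshot('top')
cv2.imwrite('pics/l.png',np.hstack([cv2.resize(a[100:380,100:400],(400,373)),cv2.resize(b[120:400,220:520],(400,373))])[:,:,::-1])
plan([(.50,.02,.335,80.6),(.536,.1735,.335,87.8),(.536,.1735,.20,87.8)])
E
```

```text
clock: 6.3
position: [0.4847, -0.1469, 0.2077]
orientation: [179.8, -0.1, 80.5]
wrist_force: [1.1, -0.7, -1.9]
grip_width: 0.0096
gripper_force: 30.0
clock: 7.13
position: [0.4836, -0.1465, 0.3351]
orientation: [-180.0, -0.0, 80.5]
wrist_force: [-1.2, -0.6, -1.8]
grip_width: 0.0098
gripper_force: 30.0
(0.5, 0.02, 0.335, 80.6) [0.835, -0.055, -0.003] [-0.002, 0.001, -0.002]
(0.536, 0.1735, 0.335, 87.8) [0.787, 0.052, 0.0] [-0.0, 0.0, -0.16]
(0.536, 0.1735, 0.2, 87.8) [0.0, -0.0, 0.675] [0.0, 0.0, 0.0]
```

View pics/l.png

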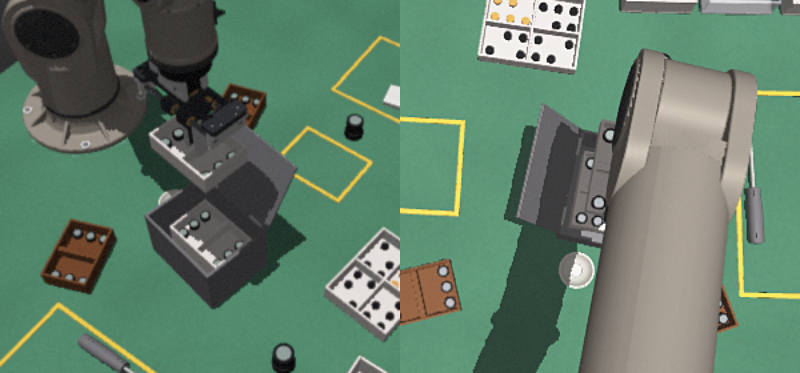

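The left view shows one tray held clear above the box, with the middle tray still in it. The right view shows the cover still open. Carrying the tray to the outline.

```bash
python3 -m crank '[[[0.04,0,0],[0,0,0]],[[0.12,-0.01,0],[0,0,0]],[[0.23,-0.015,0],[0,0,0]],[[0.35,-0.02,0],[0,0,0]],[[0.47,-0.03,0],[0,0,0]],[[0.59,-0.04,0],[0,0,0]],[[0.7,-0.05,0],[0,0,0]],[[0.79,-0.055,0],[0,0,0]],[[0.835,-0.055,0],[0,0,0]],[[0.835,-0.055,0],[0,0,0]]]'
python3 -m crank '[[[0.04,0,0],[0,0,-0.01]],[[0.12,0.01,0],[0,0,-0.025]],[[0.23,0.02,0],[0,0,-0.05]],[[0.35,0.03,0],[0,0,-0.08]],[[0.47,0.04,0],[0,0,-0.1]],[[0.58,0.045,0],[0,0,-0.13]],[[0.68,0.05,0],[0,0,-0.15]],[[0.75,0.05,0],[0,0,-0.16]],[[0.78,0.05,0],[0,0,-0.16]],[[0.78,0.05,0],[0,0,-0.16]]]'
python3 - <<'E'
from h import *
plan([(.536,.1715,.18,87.8),(.536,.1715,.05,87.8)])
E
```

```text
clock: 8.07
position: [0.5004, 0.022, 0.3348]
orientation: [-179.9, 0.1, 80.7]
wrist_force: [0.3, 0.3, -1.4]
grip_width: 0.0095
gripper_force: 30.0
clock: 8.9
position: [0.536, 0.1735, 0.3351]
orientation: [-180.0, 0.0, 87.8]
wrist_force: [-0.4, -1.0, -1.8]
grip_width: 0.0096
gripper_force: 30.0
(0.536, 0.1715, 0.18, 87.8) [-0.009, 0.001, 0.775] [-0.001, 0.001, 0.0]
(0.536, 0.1715, 0.05, 87.8) [0.0, -0.0, 0.65] [0.0, 0.0, 0.0]
```

```bash
python3 -m crank '[[[0,0,0.04],[0,0,0]],[[0,0,0.12],[0,0,0]],[[-0.01,0,0.23],[0,0,0]],[[-0.01,0,0.35],[0,0,0]],[[-0.01,0,0.47],[0,0,0]],[[-0.01,0,0.58],[0,0,0]],[[-0.01,0,0.68],[0,0,0]],[[-0.01,0,0.75],[0,0,0]],[[-0.01,0,0.775],[0,0,0]],[[-0.01,0,0.775],[0,0,0]]]'
python3 -m crank '[[[0,0,0.04],[0,0,0]],[[0,0,0.12],[0,0,0]],[[0,0,0.22],[0,0,0]],[[0,0,0.32],[0,0,0]],[[0,0,0.42],[0,0,0]],[[0,0,0.51],[0,0,0]],[[0,0,0.58],[0,0,0]],[[0,0,0.63],[0,0,0]],[[0,0,0.65],[0,0,0]],[[0,0,0.65],[0,0,0]]]'
python3 - <<'E'
from h import *
plan([(.536,.1715,.037,87.8),(.536,.1715,.033,87.8)])
for n in('top','scene'):
    viewer.snapshot(n)
    for d in viewer.outline_of('tray_top',n)[:4]:
        p=cv2.findNonZero(d['region'].astype(np.uint8)).reshape(-1,2); print(n,p.mean(0),*rect(n,p,.055))
E
```

```text
clock: 9.73
position: [0.5353, 0.1687, 0.1795]
orientation: [-179.9, 0.1, 87.6]
wrist_force: [0.7, 0.1, -2.6]
grip_width: 0.01
gripper_force: 30.0
clock: 10.57
position: [0.536, 0.1699, 0.0503]
orientation: [-180.0, 0.0, 87.7]
wrist_force: [0.1, -0.0, -1.4]
grip_width: 0.0097
gripper_force: 30.0
(0.536, 0.1715, 0.037, 87.8) [0.008, -0.0, 0.066] [-0.0, 0.0, -0.002]
(0.536, 0.1715, 0.033, 87.8) [0.0, -0.0, 0.02] [0.0, 0.0, 0.0]
top [438.68777913 354.6455542 ] [ 283.6 -295.2] [ 92.2 136.5] 19.7
top [250.48368298 340.41142191] [314.4 141.2] [91.3 71.8] 14.2
top [251.86514523 243.56639004] [534.7 137.6] [ 28.1 134.8] 88.8
scene [341.55407801 216.67907801] [541.1 160.6] [111.5 142.2] 87.3
scene [277.49737119 179.39642482] [324.3 148.9] [ 99.5 154.8] 15.3
scene [312.31764706 368.94705882] [ 731.9 -262.5] [38.3 54.7] 35.1
scene [158.64495593 291.54260529] [ 302.9 -312.9] [104.4 144.9] 21.0
```

Lower gently to contact.

```bash
python3 -m crank '[[[0.008,0,0.015],[0,0,0]],[[0.008,0,0.03],[0,0,0]],[[0.008,0,0.045],[0,0,0]],[[0.008,0,0.06],[0,0,0]],[[0.008,0,0.07],[0,0,0]],[[0.008,0,0.07],[0,0,0]]]'
python3 -m crank '[[[0,0,0.004],[0,0,0]],[[0,0,0.008],[0,0,0]],[[0,0,0.012],[0,0,0]],[[0,0,0.016],[0,0,0]],[[0,0,0.016],[0,0,0]]]'
python3 -c "
from h import *
s=robot.sense();print(s['wrist_force'],s['position'])
im=viewer.snapshot('scene')[150:270,280:420,::-1]; cv2.imwrite('pics/p.png',cv2.resize(im,None,fx=5,fy=5))"
```

```text
clock: 11.27
position: [0.5357, 0.1715, 0.0359]
orientation: [-180.0, 0.0, 87.7]
wrist_force: [-0.1, 0.0, -1.9]
grip_width: 0.0099
gripper_force: 30.0
clock: 11.68
position: [0.5359, 0.1716, 0.0332]
orientation: [-180.0, 0.0, 87.7]
wrist_force: [-0.0, 0.1, -2.0]
grip_width: 0.0096
gripper_force: 30.0
[-0.03427337  0.11159721 -1.95009919] [0.53594846 0.17164696 0.03318598]
```

View pics/p.png

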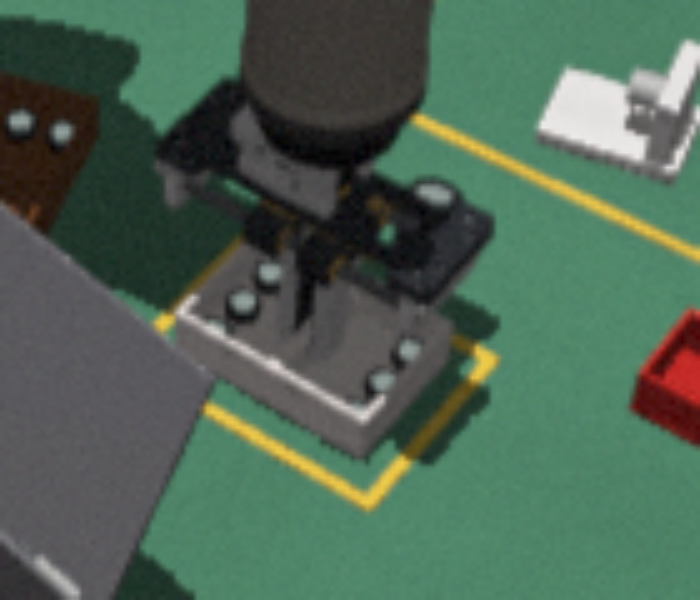

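The tray hovers inside the tape: its near corner is at (360,455), with the tape's inner corner at (368,490). I'm lowering the last mm.

```bash
python3 -m crank '[[[0,0,0.003],[0,0,0]],[[0,0,0.006],[0,0,0]],[[0,0,0.006],[0,0,0]]]' | grep -E 'pos|wrist'
python3 -m crank '[[[0,0,0.003],[0,0,0]],[[0,0,0.006],[0,0,0]],[[0,0,0.006],[0,0,0]]]' | grep -E 'pos|wrist'
```

```text
position: [0.536, 0.1717, 0.0326]
wrist_force: [-3.7, -0.6, 11.2]
position: [0.5361, 0.1718, 0.0325]
wrist_force: [-11.7, -2.4, 36.5]
```

On the bench. Relieve the force, release slowly and retreat.

```bash
python3 -m crank '[[[0,0,-0.007],[0,0,0]],[[0,0,-0.007],[0,0,0]],[[0,0,-0.007],[0,0,0]]]' | grep -E 'pos|wrist'
python3 -m crank '[[[0,0,0],[0,0,0]],[[0,0,0],[0,0,0]],[[0,0,0],[0,0,0]],[[0,0,0],[0,0,0]],[[0,0,0],[0,0,0]],[[0,0,0],[0,0,0]]]' 40
python3 -m crank '[[[0,0,-0.04],[0,0,0]],[[0,0,-0.1],[0,0,0]],[[0,0,-0.2],[0,0,0]],[[0,0,-0.35],[0,0,0]],[[0,0,-0.5],[0,0,0]],[[0,0,-0.65],[0,0,0]],[[0,0,-0.8],[0,0,0]],[[0,0,-0.95],[0,0,0]],[[0,0,-0.95],[0,0,0]]]'
python3 - <<'E'
from h import *
for n in('top','scene'):
    viewer.snapshot(n)
    for d in viewer.outline_of('tray_top',n)[:4]:
        p=cv2.findNonZero(d['region'].astype(np.uint8)).reshape(-1,2); print(n,p.mean(0),*rect(n,p,.038))
im=viewer.snapshot('wrist'); cv2.imwrite('pics/w2.png',im[:,:,::-1])
hsv=cv2.cvtColor(im,cv2.COLOR_RGB2HSV)
E
```

```text
position: [0.5362, 0.1718, 0.0326]
wrist_force: [-1.3, -0.7, 7.9]
clock: 12.98
position: [0.536, 0.1717, 0.0322]
orientation: [-180.0, 0.0, 87.7]
wrist_force: [-0.2, -0.1, -0.2]
grip_width: 0.0398
gripper_force: 0.0
clock: 13.73
position: [0.5383, 0.1719, 0.2288]
orientation: [179.6, -0.3, 87.7]
wrist_force: [0.8, 1.1, 0.4]
grip_width: 0.0398
gripper_force: 0.0
top [251.40503876 236.94767442] [534.9 138.6] [131.7  33.2] 2.0
top [438.43800322 354.71376812] [ 283.1 -299. ] [ 93.3 138.9] 19.2
scene [342.17627346 216.86260054] [540.  163.4] [111.7 143.4] 87.3
scene [158.02266737 291.99789141] [ 292.9 -307.7] [106.3 141.5] 19.9
scene [278.4382786  179.09286523] [314.2 163.5] [ 98.6 151.8] 14.4
```

View pics/w2.png

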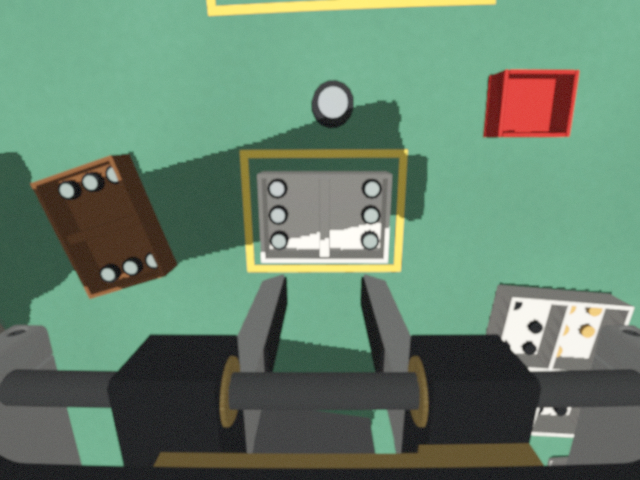

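The tray stands inside the tape (rim 258–392 × 172–264) and is square. Now I'll plan the cover sweep and check the tray centre numerically.

Run:
```python
from h import *
print(rect('wrist',[(258,172),(392,172),(388,264),(260,264)],.038))
b=np.array([.4825,-.1528]);a=np.radians(-11.8);v=np.array([-np.sin(a),np.cos(a)])
W=lambda yc,tip:(*(b+v*yc),tip+.019,78.2)
plan([W(.19,.24),W(.19,.20)])
y0,z0=.190,.2
for th in(120,105,90,75,60,45,30,20,10,5,0):
    t=np.radians(th); s=.082+.028*np.clip((90-th)/60,0,1)
    if th>90: y=.07+.142*-np.cos(t)+.005*np.sin(t); z=.2
    else: y=.07+.005*np.sin(t)-s*np.cos(t); z=.118+.005*np.cos(t)+s*np.sin(t)
    print(th,'yc',round(y+.008,4),'tip',round(z,4),'rel',round((y+.008-y0)/.2,3),round((z0-z)/.2,3))
```

```text
(array([535.8, 173. ]), array([ 93.4, 131.8]), 87.7)
(np.float64(0.5213542498499402), np.float64(0.03318480386472017), 0.259, 78.2) [-0.694, -0.043, -0.186] [-0.001, 0.001, 0.212]
(np.float64(0.5213542498499402), np.float64(0.03318480386472017), 0.219, 78.2) [0.0, -0.0, 0.2] [0.0, 0.0, 0.0]
120 yc 0.1533 tip 0.2 rel -0.183 0.0
105 yc 0.1196 tip 0.2 rel -0.352 0.0
90 yc 0.083 tip 0.2 rel -0.535 0.0
75 yc 0.0598 tip 0.2053 rel -0.651 -0.026
60 yc 0.0343 tip 0.2036 rel -0.778 -0.018
45 yc 0.0087 tip 0.1944 rel -0.906 0.028
30 yc -0.0148 tip 0.1773 rel -1.024 0.113
20 yc -0.0237 tip 0.1603 rel -1.068 0.198
10 yc -0.0295 tip 0.142 rel -1.097 0.29
5 yc -0.0311 tip 0.1326 rel -1.106 0.337
0 yc -0.032 tip 0.123 rel -1.11 0.385
```

Tray centre is (535.8,173.0) against the outline's (536.2,173.5), so it is well placed. Move beside the cover with the fingers closed, then sweep.

```bash
python3 -m crank '[[[-0.05,0,-0.186],[0,0,0.05]],[[-0.2,-0.02,-0.186],[0,0,0.1]],[[-0.35,-0.03,-0.186],[0,0,0.15]],[[-0.5,-0.04,-0.186],[0,0,0.212]],[[-0.63,-0.043,-0.186],[0,0,0.212]],[[-0.694,-0.043,-0.186],[0,0,0.212]],[[-0.694,-0.043,-0.186],[0,0,0.212]],[[-0.694,-0.043,-0.186],[0,0,0.212]]]' 0
python3 -m crank '[[[0,0,0.07],[0,0,0]],[[0,0,0.15],[0,0,0]],[[0,0,0.2],[0,0,0]],[[0,0,0.2],[0,0,0]],[[0,0,0.2],[0,0,0]]]'
```

```text
clock: 14.65
position: [0.5217, 0.0334, 0.259]
orientation: [-180.0, 0.0, 78.1]
wrist_force: [0.8, -0.7, -0.2]
grip_width: 0.0002
gripper_force: 0.0
clock: 15.07
position: [0.5217, 0.034, 0.2191]
orientation: [-179.9, 0.1, 78.2]
wrist_force: [0.4, -0.2, 0.3]
grip_width: 0.0007
gripper_force: 0.0
```

```bash
python3 -m crank '[[[-0.06,0,0],[0,0,0]],[[-0.12,0,0],[0,0,0]],[[-0.17,0,0],[0,0,0]],[[-0.2,0,0],[0,0,0]],[[-0.24,0,0],[0,0,0]],[[-0.28,0,0],[0,0,0]],[[-0.31,0,0],[0,0,0]],[[-0.35,0,0],[0,0,0]]]'
python3 -m crank '[[[-0.03,0,0],[0,0,0]],[[-0.07,0,0],[0,0,0]],[[-0.1,0,0],[0,0,0]],[[-0.14,0,0],[0,0,0]],[[-0.18,0,0],[0,0,0]],[[-0.21,0,-0.006],[0,0,0]],[[-0.24,0,-0.013],[0,0,0]],[[-0.27,0,-0.02],[0,0,0]],[[-0.3,0,-0.026],[0,0,0]],[[-0.3,0,-0.026],[0,0,0]]]'
python3 -c "
from h import *
b=np.array([.4825,-.1528]);a=np.radians(-11.8);v=np.array([-np.sin(a),np.cos(a)])
s=robot.sense();print('yc',(np.array(s['position'])[:2]-b)@v)
im=viewer.snapshot('scene')[150:350,160:400,::-1]; cv2.imwrite('pics/c1.png',cv2.resize(im,None,fx=2.5,fy=2.5))"
```

```text
clock: 15.73
position: [0.5074, -0.0356, 0.2195]
orientation: [180.0, -0.0, 78.2]
wrist_force: [0.1, 2.2, 2.1]
grip_width: 0.0005
gripper_force: 1.1
clock: 16.57
position: [0.495, -0.0952, 0.225]
orientation: [180.0, 0.0, 78.1]
wrist_force: [-0.0, -0.4, 0.5]
grip_width: 0.0004
gripper_force: 0.0
yc 0.058931636498780346
```

View pics/c1.png

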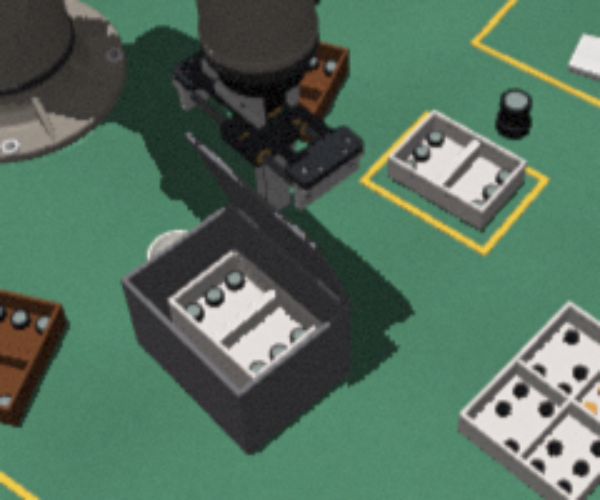

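The cover is past vertical (about 75°) and the finger is behind it; the tray in the outline looks good. Continuing the arc.

```bash
python3 -m crank '[[[-0.03,0,0],[0,0,0]],[[-0.065,0,0.002],[0,0,0]],[[-0.095,0,0.005],[0,0,0]],[[-0.127,0,0.008],[0,0,0]],[[-0.16,0,0.018],[0,0,0]],[[-0.19,0,0.03],[0,0,0]],[[-0.225,0,0.04],[0,0,0]],[[-0.255,0,0.054],[0,0,0]],[[-0.255,0,0.054],[0,0,0]]]'
python3 -m crank '[[[-0.03,0,0.02],[0,0,0]],[[-0.06,0,0.04],[0,0,0]],[[-0.09,0,0.062],[0,0,0]],[[-0.118,0,0.085],[0,0,0]],[[-0.133,0,0.11],[0,0,0]],[[-0.148,0,0.14],[0,0,0]],[[-0.162,0,0.17],[0,0,0]],[[-0.172,0,0.2],[0,0,0]],[[-0.18,0,0.22],[0,0,0]],[[-0.18,0,0.22],[0,0,0]]]'
```

```text
clock: 17.37
position: [0.4842, -0.1453, 0.2134]
orientation: [-180.0, 0.0, 78.1]
wrist_force: [0.3, -0.1, 0.5]
grip_width: 0.0004
gripper_force: 0.0
clock: 18.2
position: [0.4769, -0.1792, 0.1689]
orientation: [-179.9, 0.0, 78.2]
wrist_force: [-1.0, 0.5, 0.1]
grip_width: 0.0007
gripper_force: 0.0
```

```bash
python3 -m crank '[[[0,0,0.015],[0,0,0]],[[-0.01,0,0.03],[0,0,0]],[[-0.01,0,0.045],[0,0,0]],[[-0.01,0,0.06],[0,0,0]],[[-0.015,0,0.075],[0,0,0]],[[-0.015,0,0.09],[0,0,0]],[[-0.015,0,0.1],[0,0,0]],[[-0.015,0,0.11],[0,0,0]],[[-0.015,0,0.12],[0,0,0]],[[-0.015,0,0.12],[0,0,0]]]'
python3 -c "
from h import *
im=viewer.snapshot('scene')[150:350,160:400,::-1]; cv2.imwrite('pics/c2.png',cv2.resize(im,None,fx=2.5,fy=2.5))"
```

```text
clock: 19.03
position: [0.4766, -0.1819, 0.1455]
orientation: [-180.0, 0.0, 78.2]
wrist_force: [-0.3, 0.2, 0.2]
grip_width: 0.0006
gripper_force: 0.0
```

View pics/c2.png

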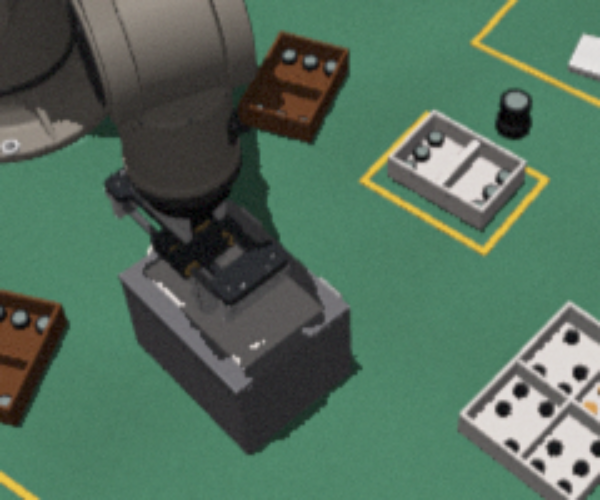

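The cover is almost flat on the box. Press the last mm until force rises.

```bash
python3 -m crank '[[[0,0,0.005],[0,0,0]],[[0,0,0.01],[0,0,0]],[[0,0,0.015],[0,0,0]],[[0,0,0.015],[0,0,0]]]' | grep -E 'pos|wrist'
python3 -m crank '[[[0,0,0.003],[0,0,0]],[[0,0,0.005],[0,0,0]],[[0,0,0.005],[0,0,0]]]' | grep -E 'pos|wrist'
```

```text
position: [0.4767, -0.182, 0.1427]
wrist_force: [-1.2, 0.1, -0.6]
position: [0.4768, -0.182, 0.1422]
wrist_force: [-2.9, 1.2, 9.2]
```

```bash
python3 -m crank '[[[0,0,0.002],[0,0,0]],[[0,0,0.002],[0,0,0]]]' | grep -E 'pos|wrist'
python3 -m crank '[[[0,0,-0.02],[0,0,0]],[[0,0,-0.06],[0,0,0]],[[0,0,-0.15],[0,0,0]],[[0,0,-0.3],[0,0,0]],[[0,0,-0.45],[0,0,0]],[[0,0,-0.6],[0,0,0]],[[0,0,-0.75],[0,0,0]],[[0,0,-0.75],[0,0,0]],[[0,0,-0.75],[0,0,0]]]'
python3 -c "
from h import *
im=viewer.snapshot('scene')
cv2.imwrite('pics/f.png',cv2.resize(im[130:380,130:450,::-1],None,fx=2.4,fy=2.4))
w=viewer.snapshot('wrist')
for n in('scene','wrist'):print([(np.round(d['centre'],3).tolist(),round(d['confidence'],2)) for d in viewer.search_frame('cover',n)])"
```

```text
position: [0.4769, -0.182, 0.1421]
wrist_force: [-4.2, 1.8, 16.3]
clock: 20.58
position: [0.4775, -0.1821, 0.293]
orientation: [179.8, -0.1, 78.2]
wrist_force: [-0.7, 0.8, -0.0]
grip_width: 0.0001
gripper_force: 0.0
[([0.486, -0.159, 0.125], 0.77)]
[([0.488, -0.148, 0.122], 0.55)]
```

View pics/f.png

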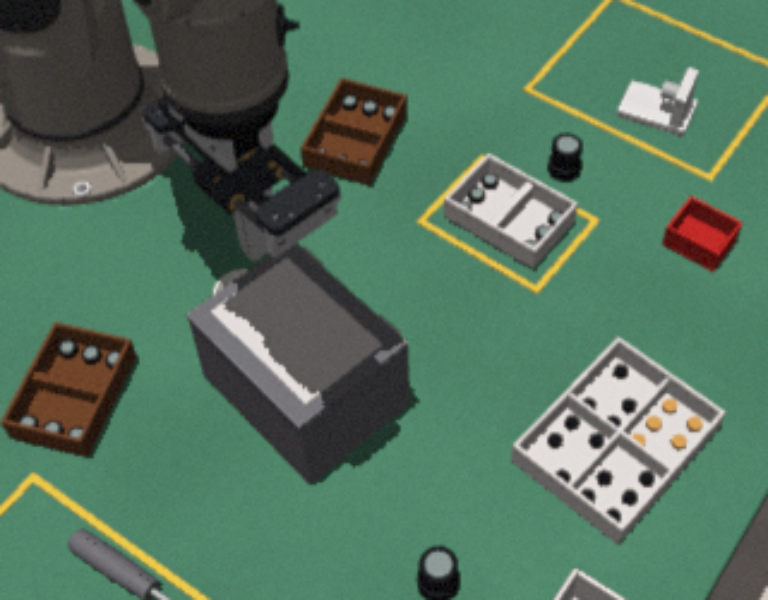

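The cover looks shut. The bright strip near its front edge could be glare or something showing, so I'll move the arm aside and check it numerically by sampling colours over the cover plane. I've now viewed 11 pictures, one over the limit of 10, so I won't view any more.

```bash
python3 -m crank '[[[0.1,0,-0.05],[0,0,0]],[[0.3,0,-0.1],[0,0,0]],[[0.5,0,-0.1],[0,0,0]],[[0.7,0,-0.1],[0,0,0]],[[0.9,0,-0.1],[0,0,0]],[[1,0,-0.1],[0,0,0]],[[1,0,-0.1],[0,0,0]],[[1,0,-0.1],[0,0,0]]]' | grep -E 'pos|wrist'
python3 - <<'E'
from h import *
b=np.array([.4825,-.1528]);a=np.radians(-11.8);M=np.array([[np.cos(a),-np.sin(a)],[np.sin(a),np.cos(a)]])
ys=np.arange(70,-81,-10)
for n in('scene','top','wrist'):
    im=viewer.snapshot(n)
    print(n,'cols y=',ys.tolist())
    for x in(-80,-40,0,40,80):
        p=proj(n,np.c_[np.c_[np.full(len(ys),x),ys]/1000@M.T+b,np.full(len(ys),.123)]).round().astype(int)
        print(x,[int(im[v,u].mean()) if 0<=v<480 and 0<=u<640 else None for u,v in p])
    print('tray',[(np.round(d['centre'],3).tolist(),round(d['confidence'],2)) for d in viewer.search_frame('tray_top',n)])
E
```

```text
position: [0.5175, 0.0146, 0.3104]
wrist_force: [0.2, -0.7, -0.5]
scene cols y= [70, 60, 50, 40, 30, 20, 10, 0, -10, -20, -30, -40, -50, -60, -70, -80]
-80 [107, 118, 119, 112, 119, 115, 120, 115, 116, 119, 118, 115, 115, 116, 120, 106]
-40 [105, 119, 124, 218, 221, 221, 220, 221, 222, 220, 221, 221, 220, 119, 124, 49]
0 [114, 121, 120, 220, 220, 221, 221, 220, 221, 222, 222, 221, 189, 119, 124, 49]
40 [107, 120, 123, 219, 221, 220, 221, 221, 218, 219, 223, 223, 219, 115, 123, 50]
80 [102, 117, 120, 118, 116, 116, 117, 118, 119, 116, 119, 121, 117, 119, 124, 49]
tray [([0.303, 0.164, 0.018], 0.9), ([0.542, 0.173, 0.017], 0.85), ([0.278, -0.305, 0.018], 0.78)]
top cols y= [70, 60, 50, 40, 30, 20, 10, 0, -10, -20, -30, -40, -50, -60, -70, -80]
-80 [138, 130, 124, 109, 101, 151, 149, 149, 147, 148, 148, 150, 149, 152, 165, 110]
-40 [129, 121, 104, 241, 238, 237, 237, 236, 237, 237, 237, 237, 209, 150, 160, 113]
0 [116, 96, 149, 236, 236, 237, 236, 237, 236, 236, 237, 236, 248, 147, 150, 107]
40 [140, 147, 183, 236, 236, 236, 235, 235, 236, 236, 236, 236, 214, 147, 149, 114]
80 [176, 145, 146, 141, 147, 145, 146, 147, 143, 141, 144, 144, 142, 144, 151, 118]
tray [([0.535, 0.174, 0.013], 0.96), ([0.284, -0.305, 0.012], 0.81), ([0.306, 0.17, 0.004], 0.67)]
wrist cols y= [70, 60, 50, 40, 30, 20, 10, 0, -10, -20, -30, -40, -50, -60, -70, -80]
-80 [90, 140, 139, 103, 26, 24, 24, 15, 24, 22, 21, 20, 32, 32, 30, 31]
-40 [91, 140, 136, 176, 18, 21, 21, 22, 22, 22, 17, 29, 27, 22, 28, 29]
0 [50, 69, 75, 118, 119, 119, 116, 118, 54, 46, 47, 47, 46, 86, 136, 117]
40 [101, 139, 141, 173, 14, 20, 20, 25, 28, 27, 22, 26, 26, 27, 20, 28]
80 [72, 139, 139, 102, 29, 25, 19, 22, 23, 27, 30, 33, 27, 28, 21, 26]
tray [([0.536, 0.175, 0.015], 0.75), ([0.246, -0.294, 0.021], 0.67), ([0.301, 0.176, 0.011], 0.65)]
```

The bright area is a uniform white label on the cover's outer face. It fits the z = 123 mm plane in both cameras and shows no lens cells, so the cover is shut. The tray is at (0.535,0.174). Handing in.

```bash
python3 -c "
from rig import job; print(job.job_done())"
```

```text
the job is handed in; nothing more can be done
None
```

The top tray is set down square inside the yellow outline, about 1 mm off centre, the cover is folded fully shut over the other two trays, and the job is handed in at about 21 s; I viewed 11 pictures, one over the limit of 10.

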